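# Fit a tumbler's double lid, then lift off the outer lid for a seal check

### The job

Fold both carton flaps back well past upright, then take the nested lid pair out of the carton together by the brass spindle and lower it onto the tumbler barrel, fully home before you let go. Then lift only the outer lid by its red hub up off the spindle, leaving the inner lid seated and undisturbed, and finish still holding the outer lid level over the barrel, clear above the spindle's tip. Keep the two lids together until the inner one is seated, and leave the jar, pliers and mallet alone.

Things in the scene. Friction and masses are not known exactly. Their poses are not given: they have to be found in the camera images.
- carton: Brown cardboard carton that does not move, open-topped under its flaps: 140 x 140 mm outside, rim 95 mm above the bench, walls and floor 4 mm. Origin: centre of its underside on the bench; z up. One flap is hinged along its +y rim, one along its -y rim (both hinge lines parallel to its x axis, 68 mm from the centre, 97 mm above the bench). The lid pair stands upright on its floor, within 15 mm of the middle.
- flap_left (a joint): Opening angle (rad) of the flap on the carton's +y rim, a 132 mm wide, 68 mm long, 3 mm thick card: 0 lies flat, closed, over the box; 1.57 stands upright; 2.9 (stop) is folded out nearly level. Starts ajar at 0.8 to 1.15, leaving a gap of 40 mm or more between the two free edges. It stays where it is left; about 1 N at its edge moves it.
- flap_right (a joint): The same for the flap on the carton's -y rim.
- barrel_seat (a point): Centre of the mouth of the upright black rubber tumbler barrel with blue bands, at the level of its rim, 80 mm above the bench; z up. Barrel 92 mm outer diameter (bands 96), mouth 72 mm across, 60 mm deep. It does not move.
- inner_flange (a point): Inner lid (yellow, 0.11 to 0.22 kg): centre of the underside of its 82 mm wide, 6 mm thick flange, which comes to rest on the barrel's rim: seated, this point coincides with point barrel_seat. Below the flange is a plug 67 mm across and 14 mm deep, tapering over its lowest 8 mm to 54 mm. z is the lid's axis, up. The lid pair is round: its yaw does not matter.
- spindle (a point): Brass spindle of the inner lid, 12 mm diameter: the centre of the 32 mm of it that stick out above the red hub when nested; 54 mm above the flange's underside. Tip 16 mm above this point, hub's top 16 mm below it. Lifting by the spindle carries both lids, as the outer one rests on the inner one's flange.
- spindle_tip (a point): Top end of the spindle, 70 mm above the flange's underside.
- nest (a point): Point on the inner lid's axis, 24 mm above the flange's underside, where point outer_hub lies when the outer lid is nested on the inner.
- outer_hub (a point): Outer lid (aluminium disc 96 mm wide, 4 mm thick, with a 4 mm skirt below it, 0.10 to 0.20 kg): centre of its red hub, half-way up. Hub 32 mm diameter, 28 mm high (14 mm above and below this point), standing on the disc; an 18 mm hole runs through hub and disc with the spindle loose in it. The skirt's lower edge is 22 mm below this point. Nested, the spindle's tip is 46 mm above this point. z is the lid's axis, up.
- jar: Bystander: small glass jar with a red cap, 48 mm diameter, 55 mm high. Origin: centre of its underside.
- pliers: Bystander: red-handled pliers lying flat, about 145 mm long, 12 mm high. Origin: at the pivot, on the bench; jaws to +x.
- mallet: Bystander: rawhide mallet lying down, head 52 mm diameter and 85 mm long at the origin, 220 mm handle to its -x. Origin: under the head.
Mind the look-alikes: they are no part of the job. What is shaped like the carton but turquoise is not meant. Of the things that look like the part that bears outer_hub, the larger one is meant.

How it is judged:
By the outcome, as a careful person would: the job done as asked, in the order asked, and still so for the second after the job is handed in, while the arm keeps its last pose, push and grip.
It also fails if it takes over 62 s, if anything falls off the work surface, if the arm or the gripper's body presses on something with over 40 N, if the wrist force passes 120 N, or if a joint passes its speed limit or range.

### The arm

A 6-joint arm with a two-finger parallel gripper is mounted at the origin on the work surface. World frame = base frame: x ahead of the robot, y to its left, z up, the work surface at z = 0. Lengths are in mm, angles in rad, forces in N, time in s.
With the tool pointing down it reaches from about 350 to 775 mm from the base axis. Payload 7.3 kg.
Tool frame: the origin (TCP) lies between the finger pads; the fingertips stand 25 mm ahead of it and the grasp point (between the pads) lies 6 mm ahead of it; z points along the fingers, y is the direction in which the jaws open and shut (so a half turn about z gives the same grasp; the last joint's range is limited). The gripper opens to 92 mm and grips with 3 to 60 N. Pads are 19 mm wide; open, the fingers measure 130 mm over their backs; the gripper's body (75 mm by 190 mm) begins 47 mm behind the grasp point.
Start: joints at [1.028, 0.342, 1.524, -0, 1.275, -0.146], TCP at [202.883, 484.233, 251.741] pointing down, gripper open.
Joint ranges: [-2.53, 2.53], [-0.77, 2.02], [0.04, 2.7], [-1, 4.14], [0.28, 2.66], [-3.11, 3.11]. Speed limits (rad/s): [2.57, 2.57, 3.14, 3.14, 3.14, 3.14].

### API

Orientations are given as [roll, pitch, yaw] about the fixed x, y, z axes, in that order (R = Rz(yaw) Ry(pitch) Rx(roll)).
In Python, from plant import get_obs, capture, calibration, close_job gives the robot as it stands. The module is installed in compiled form; this text tells all that it offers.
- The arm moves only by the shell command python3 -m jog 'ROWS'. ROWS is JSON, one flat list of numbers, 5 for each row, row after row: the closure, from 0 (fully open) to 1 (shut), then the shift along the tool's x, y, z in mm, then the turn about the tool's z in degrees. In form: [fingers, tx, ty, tz, yaw, fingers, tx, ty, tz, yaw, ...]. A call has 1 to 5 rows; each row shifts and turns the pose as measured when the row begins, along the tool's axes as they then stand; what a row does not reach is not made up. A row lasts 1/10 s, in which the tool goes at most 50 mm and 8.59 degrees, less where a joint would pass 70% of its speed; a pose out of reach is approached as far as the arm can. A call is refused whole if a number of a shift passes 50 or a number of a turn 8.59, either way. A call with a gripper value outside its range is refused whole. The fingers move at their own pace and stop on an object; the grip force is fixed at half the most. Time passes only in rows, so rows that do not move let the fingers close. It gives the time, the measured TCP pose, the force and the opening at its end, in the units of the state.
- get_obs(): the state, without advancing time (a new reading comes with each control period).
- capture(name): name is "side" or "top"; returns (picture, depth): 480x640x3 uint8, red, green, blue; 480x640 float32, mm along the optical axis (not along the pixel's ray), 0 where there is no reading.
- calibration(name): a dict with "fovy" (degrees; the focal length in pixels is half the picture's height over the tangent of half this angle, whatever the lens; pixels are square), "cx", "cy" (the principal point, pixels), "k1" (the pictures are not rectified: a ray, as slopes to the right and down, at radius r is drawn at 1 + k1 r^2 times it, then the intrinsics apply), "R" (3x3) and "t" (3): a world point X has camera coordinates R X + t. Camera axes: x right, y down, z forward; pixel columns grow to the right and rows downward; lengths in mm; the calibration is good to about 2 mm. A picture is of the moment at which its call begins. calibration takes no time and is no camera call.
- close_job(): hands the job in, once; it reports no verdict.
The state is a dict: "time": time; "joint_positions": joint angles; "dq": joint speeds; "tau": joint torques, N m; "tool_pos": TCP position; "tcp_rot": TCP orientation; "contact_force": force on the tool from outside, world axes, zero at the start; "moment": the same for the moment, N m; "grip_width": finger opening in mm.
Only numpy, scipy, OpenCV 4.12 (cv2) and the standard library are available. Lean on these libraries where they do the work, as an engineer would, in place of code of your own. Each camera call takes 0.05 s, during which the arm holds its last target.

## Working session

There is one attempt and no reset: what is moved stays moved. The work goes in short steps, Python scripts to look and compute and a shell command to move; the robot and the scene stay as the last step left them, time stands still between calls to the robot, and variables do not carry over. Pictures are saved under pics/ and viewed, and the job is handed in when it is done.

```bash
mkdir -p pics
cat > h.py <<'E'
import numpy as np, cv2
from plant import get_obs, capture, calibration
def K(n):
    c=calibration(n); f=240/np.tan(np.radians(c["fovy"])/2); return c,f
def ray(n,u,v):
    c,f=K(n); x=(u-c["cx"])/f; y=(v-c["cy"])/f
    a,b=x,y
    for _ in range(30):
        r2=a*a+b*b; s=1+c["k1"]*r2; a,b=x/s,y/s
    R=np.array(c["R"]);t=np.array(c["t"])
    return -R.T@t, R.T@np.array([a,b,1.0])
def onz(n,u,v,z):
    o,d=ray(n,u,v); return o+d*(z-o[2])/d[2]
def dep(n,u,v,D):
    o,d=ray(n,u,v); return o+d*D
def proj(n,X):
    c,f=K(n); p=np.array(c["R"])@np.array(X)+np.array(c["t"]); a,b=p[0]/p[2],p[1]/p[2]
    s=1+c["k1"]*(a*a+b*b); return c["cx"]+f*a*s,c["cy"]+f*b*s
def cloud(n,dpt):
    c,f=K(n); v,u=np.mgrid[0:480,0:640]; x=(u-c["cx"])/f; y=(v-c["cy"])/f; a,b=x.copy(),y.copy()
    for _ in range(30):
        s=1+c["k1"]*(a*a+b*b); a,b=x/s,y/s
    P=np.stack([a*dpt,b*dpt,dpt],-1)-np.array(c["t"]); W=P@np.array(c["R"]); W[dpt==0]=np.nan; return W
def shot(n,tag,save=True):
    im,d=capture(n); cv2.imwrite(f"pics/{tag}.png",im[:,:,::-1]); np.savez(f"/tmp/{tag}.npz",im=im,d=d); return im,d
E
python3 - <<'E'
from h import *
for n in("top","side"):
    shot(n,n+"0"); c=calibration(n); print(n,c["fovy"],c["k1"],-np.array(c["R"]).T@np.array(c["t"]),np.array(c["R"])[2])
print(get_obs())
E
```

```text
top 43.406300992272925 -0.15145936746768615 [ 421.62177737   -1.37369679 1021.63316844] [ 0.16893317 -0.00707305 -0.98560213]
side 55.97570421407309 -0.10461045645129532 [416.49621744 615.3708264  583.50949214] [ 0.20764753 -0.77696078 -0.59431848]
{'time': 0.1, 'joint_positions': array([ 1.02799600e+00,  3.42627090e-01,  1.52491685e+00,  8.15225651e-06,
        1.27538070e+00, -1.46027348e-01]), 'dq': array([ 0.00021646, -0.00078865, -0.00247079,  0.00106523, -0.00086419,
        0.0009387 ]), 'tau': array([ 7.60205112e-04, -4.32005632e+01, -2.44692260e+01,  7.18242559e-02,
        5.25987719e-02, -7.71590885e-05]), 'tool_pos': array([202.70558142, 483.93950624, 251.12952257]), 'tcp_rot': array([-3.14027598e+00, -2.01528990e-04,  2.74481717e+00]), 'contact_force': array([-0.14242485, -0.07186758,  0.62256501]), 'moment': array([0.04904023, 0.01186607, 0.00628153]), 'grip_width': 91.69134198000567}
```

View pics/top0.png

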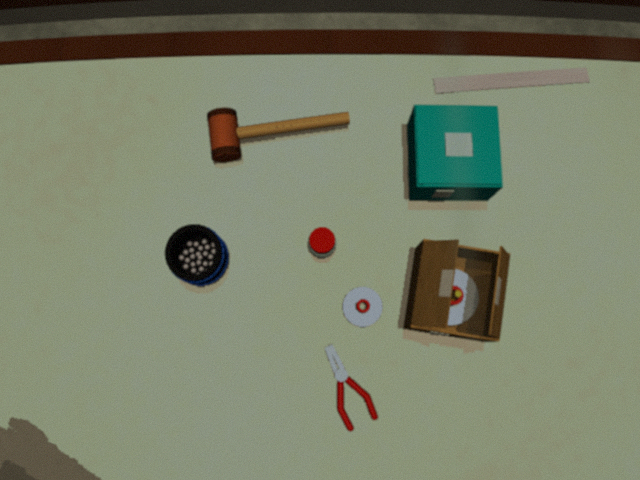

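View pics/side0.png

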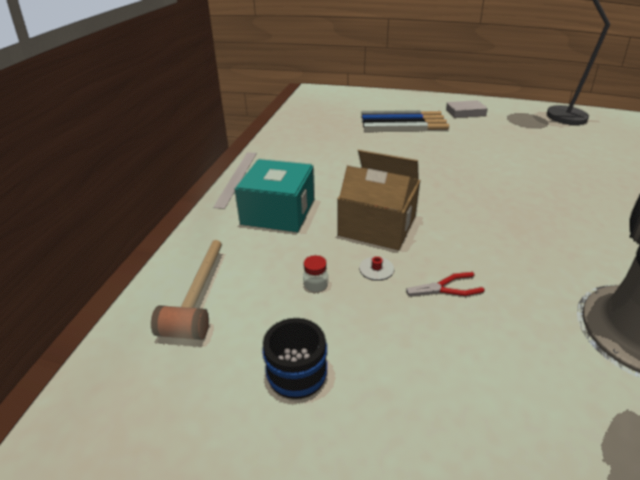

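Run:
```python
from h import *
z=np.load("/tmp/top0.npz");im,d=z["im"],z["d"]
cv2.imwrite("pics/crop_top.png",cv2.resize(im[220:360,340:540,::-1],None,fx=4,fy=4,interpolation=cv2.INTER_CUBIC))
W=cloud("top",d)
# barrel: points at z 72..86 near (197,255)
sub=np.zeros(d.shape,bool);sub[215:295,155:240]=1
m=sub&(W[...,2]>74)&(W[...,2]<88)
P=W[m];print("barrel",len(P),P.mean(0))
A=np.c_[2*P[:,:2],np.ones(len(P))];s=np.linalg.lstsq(A,(P[:,:2]**2).sum(1),rcond=None)[0];print(s[:2],np.sqrt(s[2]+s[0]**2+s[1]**2), np.median(P[:,2]))
for u,v in[(460,295),(457,294),(450,318),(470,285),(435,265),(435,310),(455,242),(451,334),(415,243),(408,330),(503,255),(495,330),(322,240),(362,292),(340,375),(224,135)]:
    print(u,v,W[v,u].round(1))
```

```text
barrel 1057 [565.5130825  211.31418924  79.25769755]
[565.64485191 210.99216652] 41.16707384296084 79.30109267336891
460 295 [ 494.1 -209.5   88.9]
457 294 [ 495.9 -205.4   85.8]
450 318 [ 460.9 -204.7   29.2]
470 285 [ 515.6 -241.3   25.2]
435 265 [ 537.3 -165.5  122.2]
435 310 [ 469.  -161.8  130.7]
455 242 [ 568.2 -192.1  147.1]
451 334 [ 434.  -195.7   76.9]
415 243 [ 592.5 -155.2   -6.1]
408 330 [ 442.8 -138.6   -1.4]
503 255 [ 549.4 -266.4  139. ]
495 330 [ 437.9 -250.   135. ]
322 240 [587.8   5.6  57.1]
362 292 [507.5 -61.3   3. ]
340 375 [369.6 -22.7  11.7]
224 135 [771.3 171.8  49.4]
```

View pics/crop_top.png

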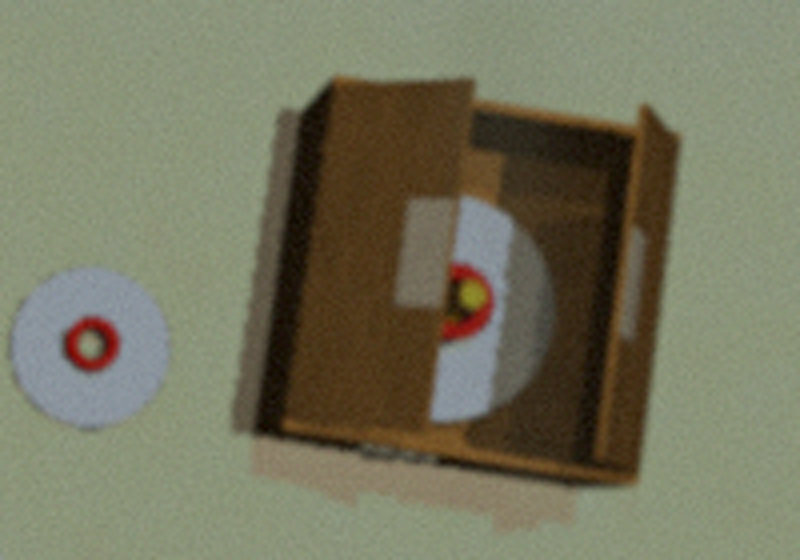

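Run:
```python
from h import *
z=np.load("/tmp/top0.npz");im,d=z["im"],z["d"]
W=cloud("top",d)
H=[onz("top",u,v,97) for u,v in[(423.7,240),(411.5,328),(510,254),(499,340)]]
for h in H:print(h.round(1))
a=H[0]-H[1];b=H[2]-H[3];L=(H[0]+H[1])/2-(H[2]+H[3])/2
print([np.degrees(np.arctan2(q[1],q[0])) for q in(a,b,L)],np.linalg.norm(a),np.linalg.norm(b),np.linalg.norm(L),np.mean(H,0))
for nm,poly in(("L",[(427,246),(453,246),(445,318),(416,322)]),("R",[(503,256),(508,260),(499,330),(493,326)])):
    m=np.zeros(d.shape,np.uint8);cv2.fillPoly(m,[np.array(poly)],1)
    P=W[m>0];P=P[np.isfinite(P[:,2])]
    c=np.median(P,0);
    for _ in range(4):
        n=np.linalg.svd(P-P.mean(0),full_matrices=False)[2][2];r=(P-P.mean(0))@n;P=P[abs(r)<6]
    print(nm,len(P),P.mean(0),n*np.sign(n[2]),np.degrees(np.arccos(abs(n[2]))), P.max(0),P.min(0))
# hub red in carton, spindle yellow
# outer disc points
s=np.zeros(d.shape,bool);s[265:330,440:485]=1
m=s&(W[...,2]>20)&(W[...,2]<50)
P=W[m];print("disc z",np.percentile(P[:,2],[5,25,50,75,95]))
hsv=cv2.cvtColor(im,cv2.COLOR_RGB2HSV)
c=im[285:306,446:468].astype(int)
m=(im[...,0].astype(int)>90)&(im[...,1].astype(int)>80)&(im[...,2]<60)&s
v,u=np.nonzero(m);print("spindle px",u.mean(),v.mean(),len(u),onz("top",u.mean(),v.mean(),4+14+70))
m=(im[...,0].astype(int)>90)&(im[...,1].astype(int)<40)&s
v,u=np.nonzero(m);print("hub px",u.min(),u.max(),v.min(),v.max(),len(u))
```

```text
[ 580.1 -153.6   97. ]
[ 443.7 -130.8   97. ]
[ 556.9 -290.4   97. ]
[ 423.1 -266.4   97. ]
[np.float64(-9.493436185742484), np.float64(-10.153313761370278), np.float64(80.88847695908487)] 138.22825173692243 135.92212310619362 137.939125171392 [ 500.96652633 -210.30082987   97.        ]
L 2115 [ 509.05018734 -163.99728     125.00680575] [0.1430946  0.79032603 0.59574214] 53.43444439772042 [ 569.81142204 -136.80514634  150.16486346] [ 452.29030029 -189.3170132    98.18534063]
R 496 [ 492.01977867 -263.40526177  126.96443194] [-0.15495925 -0.87736246  0.45411755] 62.99183010413893 [ 547.81211739 -242.48288194  152.82764386] [ 438.38078468 -284.84290943  100.01803303]
disc z [23.61691895 25.48338148 26.80157915 28.19277269 30.10154087]
spindle px 455.536231884058 296.69565217391306 69 [ 491.56830695 -202.49329227   88.        ]
hub px 451 461 287 304 42
```

```bash
cat >> h.py <<'E'
from scipy.spatial.transform import Rotation as Ro
def to(X,yaw=None):
    o=get_obs();R=Ro.from_euler("xyz",o["tcp_rot"]).as_matrix();X=np.array(X,float)
    print("t",o["time"],"pos",o["tool_pos"].round(1),"rot",o["tcp_rot"].round(4),"F",o["contact_force"].round(1),"w",round(o["grip_width"],1))
    print("tool delta",(R.T@(X-o["tool_pos"])).round(1),"world",(X-o["tool_pos"]).round(1))
    if yaw is not None: print("turn deg",-np.degrees(yaw-o["tcp_rot"][2]).round(2))
E
python3 -m jog '[1,0,0,0,8.5,1,0,0,0,8.5,1,0,0,0,8.5,1,0,0,0,8.5,1,0,0,0,8.5]'
python3 -m jog '[1,0,0,0,8.5,1,0,0,0,8.5,1,0,0,0,8.5,1,0,0,0,8.5]'
python3 -c "
from h import *
to([500,-215,252],1.40)"
```

```text
time: 0.6
tool_pos: [202.0, 482.9, 248.9]
tcp_rot: [-3.136, 0.004, 1.99]
contact_force: [-1.1, -0.5, 0.0]
grip_width: 56.8
time: 1.0
tool_pos: [201.5, 482.0, 247.1]
tcp_rot: [-3.138, 0.01, 1.39]
contact_force: [0.3, -1.0, -0.3]
grip_width: 24.9
t 1.0 pos [201.5 482.  247.1] rot [-3.1378  0.0099  1.3903] F [ 0.3 -1.  -0.3] w 24.9
tool delta [-6.321e+02  4.188e+02 -2.000e-01] world [ 298.5 -697.     4.9]
turn deg -0.55
```

```bash
python3 -m jog '[1,-37,24.6,0,0,1,-37,24.6,0,0,1,-37,24.6,0,0,1,-37,24.6,0,0,1,-37,24.6,0,0]'
python3 -m jog '[1,-37,24.6,0,0,1,-37,24.6,0,0,1,-37,24.6,0,0,1,-37,24.6,0,0,1,-37,24.6,0,0]'
python3 -m jog '[1,-37,24.6,0,0,1,-37,24.6,0,0,1,-37,24.6,0,0,1,0,0,0,0,1,0,0,0,0]'
python3 -c "
from h import *
to([500,-215,252],1.40)"
```

```text
time: 1.5
tool_pos: [288.4, 274.6, 245.9]
tcp_rot: [-3.136, 0.012, 1.393]
contact_force: [1.7, -0.1, -0.2]
grip_width: -0.0
time: 2.0
tool_pos: [377.6, 62.0, 247.1]
tcp_rot: [-3.136, 0.012, 1.395]
contact_force: [1.0, 0.7, 0.4]
grip_width: 0.3
time: 2.5
tool_pos: [432.5, -70.8, 246.8]
tcp_rot: [-3.135, 0.012, 1.386]
contact_force: [-1.1, -0.5, 0.1]
grip_width: 0.7
t 2.5 pos [432.5 -70.8 246.8] rot [-3.1346  0.0119  1.3862] F [-1.1 -0.5  0.1] w 0.7
tool delta [-129.4   92.8   -4.3] world [  67.5 -144.2    5.2]
turn deg -0.79
```

```bash
python3 -m jog '[1,-34,24.6,0,0,1,-34,24.6,0,0,1,-34,24.6,0,0,1,-28,20,0,0,1,0,0,0,-0.8]'
python3 -c "
from h import *
to([500,-215,252],1.40)
W=shot('top','top1');shot('side','side1')"
```

```text
time: 3.0
tool_pos: [502.1, -213.2, 246.6]
tcp_rot: [-3.132, 0.009, 1.409]
contact_force: [-0.4, 0.4, 0.8]
grip_width: 0.5
t 3.0 pos [ 502.1 -213.2  246.6] rot [-3.1315  0.0095  1.4094] F [-0.4  0.4  0.8] w 0.5
tool delta [-2.2 -1.8 -5.3] world [-2.1 -1.8  5.4]
turn deg 0.54
```

View pics/side1.png

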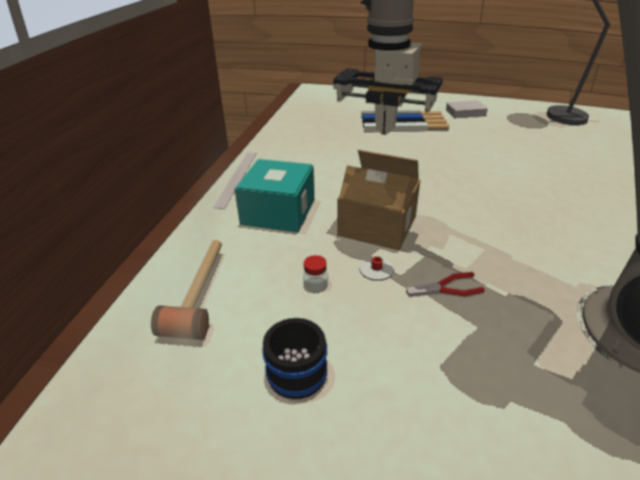

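```bash
python3 -m jog '[1,-2,-1,36,0,1,0,0,36,0,1,0,0,20,0,1,0,0,12,0,1,0,0,2,0]'
python3 -c "
from h import *
to([500,-215,139],1.40)"
```

```text
time: 3.6
tool_pos: [496.5, -202.3, 139.9]
tcp_rot: [-3.131, 0.006, 1.419]
contact_force: [0.1, 0.5, 0.1]
grip_width: 0.4
t 3.6 pos [ 496.5 -202.3  139.9] rot [-3.1307  0.0065  1.4195] F [0.1 0.5 0.1] w 0.4
tool delta [-12.    5.4   0.9] world [  3.5 -12.7  -0.9]
turn deg 1.12
```

```bash
python3 -m jog '[1,15,2,0,0,1,15,2,0,0,1,15,0,0,0,1,15,0,0,0,1,15,0,0,0]'
python3 -c "
from h import *
to([501+110*.168,-210+110*.986,139],1.40)"
```

```text
time: 4.1
tool_pos: [512.2, -122.4, 142.8]
tcp_rot: [-3.135, 0.009, 1.422]
contact_force: [0.5, -1.3, 0.6]
grip_width: 0.2
t 4.1 pos [ 512.2 -122.4  142.8] rot [-3.1347  0.0091  1.4224] F [ 0.5 -1.3  0.6] w 0.2
tool delta [21.7  4.1  3.6] world [ 7.2 20.8 -3.8]
turn deg 1.29
```

```bash
python3 -m jog '[1,14,2,2,0,1,10,2,2,0,1,0,0,0,0]'
python3 -c "
from h import *
to([501+110*.168,-210+110*.986,139],1.40)
shot('top','top2');shot('side','side2')"
```

```text
time: 4.4
tool_pos: [520.4, -93.7, 140.5]
tcp_rot: [-3.137, 0.009, 1.427]
contact_force: [0.6, -0.1, -0.3]
grip_width: 0.5
t 4.4 pos [520.4 -93.7 140.5] rot [-3.1374  0.0092  1.4272] F [ 0.6 -0.1 -0.3] w 0.5
tool delta [-7.9  0.2  1.6] world [-0.9 -7.8 -1.5]
turn deg 1.56
```

View pics/side2.png

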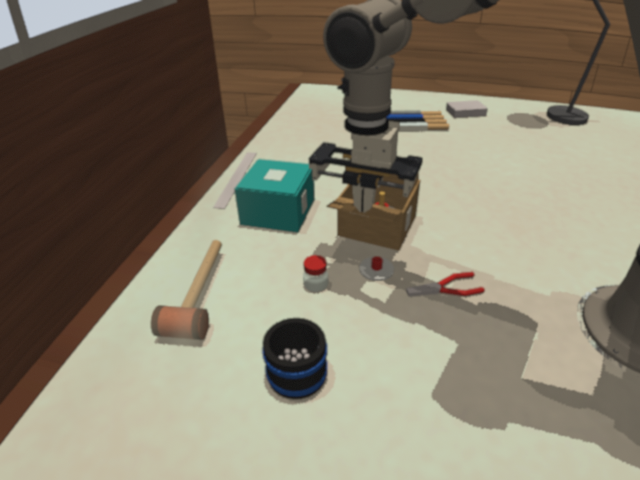

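View pics/top2.png

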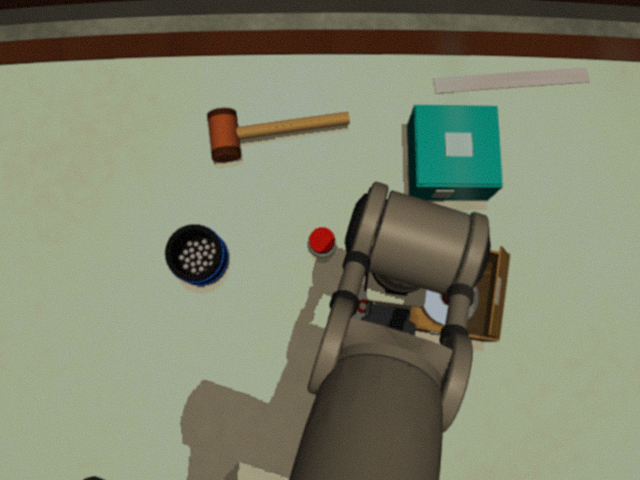

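```bash
python3 -m jog '[1,0,0,-8,0,1,-35,0,0,0,1,-35,0,0,0,1,-30,0,6,0,1,-10,0,0,0]'
python3 -c "
from h import *
to([501-108*.168,-210-108*.986,139],1.40)"
```

```text
time: 5.0
tool_pos: [504.2, -208.0, 146.7]
tcp_rot: [-3.14, 0.01, 1.427]
contact_force: [-0.1, 0.2, -0.1]
grip_width: 0.3
t 5.0 pos [ 504.2 -208.   146.7] rot [-3.1398  0.0104  1.4273] F [-0.1  0.2 -0.1] w 0.3
tool delta [-110.3   -5.6    8.8] world [ -21.3 -108.4   -7.7]
turn deg 1.57
```

```bash
python3 -m jog '[1,-16,0,5,0,1,-16,0,0,0,1,-15,-2,0,0,1,-15,-2,0,0,1,-14,0,0,0]'
python3 -c "
from h import *
to([501-108*.168,-210-108*.986,139],1.40)"
```

```text
time: 5.5
tool_pos: [488.6, -286.4, 144.7]
tcp_rot: [-3.141, 0.009, 1.425]
contact_force: [-0.1, 1.7, -0.4]
grip_width: 0.5
t 5.5 pos [ 488.6 -286.4  144.7] rot [-3.1414  0.0085  1.425 ] F [-0.1  1.7 -0.4] w 0.5
tool delta [-30.5  -1.3   5.9] world [ -5.7 -30.1  -5.7]
turn deg 1.43
```

```bash
python3 -m jog '[1,-14,0,4,0,1,-12,0,2,0,1,-5,0,0,0,1,0,0,0,0]'
python3 -c "
from h import *
to([501-108*.168,-210-108*.986,139],1.40)"
python3 -m jog '[1,0,0,-20,0,1,0,0,-45,0,1,45,0,-45,0,1,45,0,-20,0,1,0,0,0,0]'
python3 -c "
from h import *
to([480,-100,290],1.40)
shot('top','top3');shot('side','side3')"
```

```text
time: 5.9
tool_pos: [483.2, -321.9, 138.6]
tcp_rot: [3.141, 0.009, 1.423]
contact_force: [-0.3, 0.9, 0.4]
grip_width: 0.6
t 5.9 pos [ 483.2 -321.9  138.6] rot [3.1414 0.0094 1.4233] F [-0.3  0.9  0.4] w 0.6
tool delta [ 5.2 -1.2 -0.4] world [-0.4  5.4  0.4]
turn deg 1.34
time: 6.4
tool_pos: [495.7, -238.4, 262.3]
tcp_rot: [-3.139, 0.006, 1.421]
contact_force: [-1.6, -0.8, -0.5]
grip_width: 0.2
t 6.4 pos [ 495.7 -238.4  262.3] rot [-3.1391  0.0064  1.4214] F [-1.6 -0.8 -0.5] w 0.2
tool delta [134.3 -36.2 -28.4] world [-15.7 138.4  27.7]
turn deg 1.22
```

View pics/side3.png

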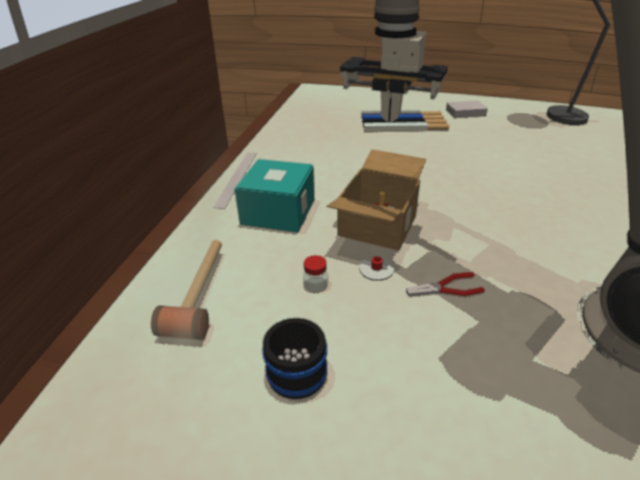

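View pics/top3.png

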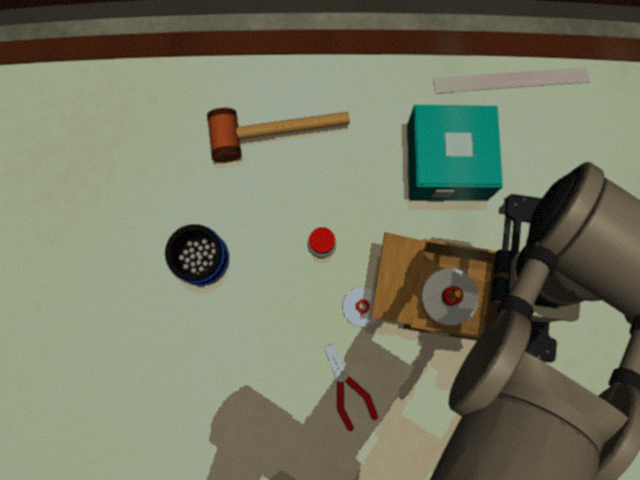

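Run:
```python
from h import *
z=np.load("/tmp/top3.npz");im,d=z["im"],z["d"];W=cloud("top",d)
cv2.imwrite("pics/crop3.png",cv2.resize(im[255:335,410:500,::-1],None,fx=8,fy=8,interpolation=cv2.INTER_CUBIC))
z2=np.load("/tmp/side3.npz");cv2.imwrite("pics/crop3s.png",cv2.resize(z2["im"][140:250,320:440,::-1],None,fx=6,fy=6,interpolation=cv2.INTER_CUBIC))
# disc circle from depth
s=np.zeros(d.shape,bool);s[260:335,415:490]=1
g=im.astype(int);sat=g.max(-1)-g.min(-1)
m=s&(W[...,2]>21)&(W[...,2]<35)&(sat<45)
m=cv2.morphologyEx(m.astype(np.uint8),cv2.MORPH_OPEN,np.ones((3,3)))
n,l,st,ce=cv2.connectedComponentsWithStats(m);k=1+st[1:,4].argmax();m=l==k
c=max(cv2.findContours(m.astype(np.uint8),0,1)[0],key=len);h=cv2.convexHull(c)
Q=np.array([onz("top",u,v,28) for u,v in h[:,0]])[:,:2]
A=np.c_[2*Q,np.ones(len(Q))];t=np.linalg.lstsq(A,(Q**2).sum(1),rcond=None)[0];print("disc",t[:2],np.sqrt(t[2]+t[0]**2+t[1]**2))
sp=s&(W[...,2]>75)&(W[...,2]<100);print("spindle depth pts",sp.sum(),np.nanmedian(W[sp],0))
v,u=np.nonzero(sp);print(u.mean(),v.mean(),onz("top",u.mean(),v.mean(),88))
for nm,poly in(("L",[(390,245),(418,248),(405,315),(380,310)]),):
    q=np.zeros(d.shape,np.uint8);cv2.fillPoly(q,[np.array(poly)],1)
    P=W[q>0];P=P[np.isfinite(P[:,2])]
    for _ in range(4):
        n=np.linalg.svd(P-P.mean(0),full_matrices=False)[2][2];r=(P-P.mean(0))@n;P=P[abs(r)<6]
    print(nm,len(P),P.mean(0),np.pi-np.arccos(abs(n[2])))
W2=cloud("side",z2["d"])
for nm,poly in(("L",[(338,200),(395,217),(385,212),(345,202)]),("R",[(375,157),(420,163),(414,174),(366,167)])):
    q=np.zeros(d.shape,np.uint8);cv2.fillPoly(q,[np.array(poly)],1)
    P=W2[q>0];P=P[np.isfinite(P[:,2])]
    for _ in range(4):
        n=np.linalg.svd(P-P.mean(0),full_matrices=False)[2][2];r=(P-P.mean(0))@n;P=P[abs(r)<6]
    print(nm,len(P),P.mean(0),n,np.pi-np.arccos(abs(n[2])))
```

```text
disc [ 496.66438922 -205.87214187] 47.45817626966979
spindle depth pts 427 [ 492.73848926 -147.79915579   94.74053786]
430.91569086651054 301.27868852459017 [ 484.88064517 -163.45696678   88.        ]
L 1879 [ 518.42981136 -111.37627491  106.43852629] 2.87210924116334
L 118 [ 507.64775993 -108.64817584  109.43433086] [-0.05256949 -0.27837358  0.95903316] 2.854365729651086
R 594 [ 484.03494806 -302.86096248  106.39434509] [-0.03810174 -0.23064551 -0.97229157] 2.905637833318985
```

View pics/crop3.png

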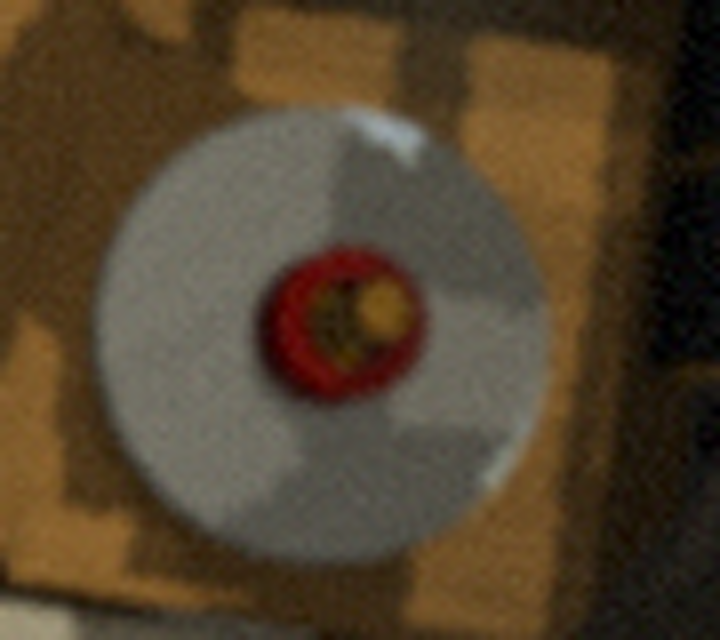

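View pics/crop3s.png

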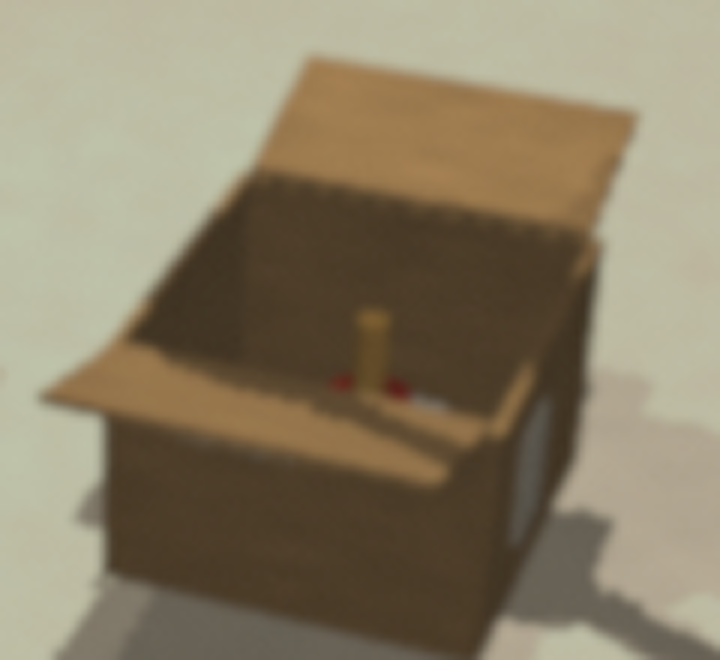

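Run:
```python
from h import *
print(onz("top",457.9,293.2,88),onz("side",381.9,192.8,88))
o1,d1=ray("top",457.9,293.2);o2,d2=ray("side",381.9,192.8)
A=np.c_[d1,-d2];s=np.linalg.lstsq(A,o2-o1,rcond=None)[0];print(o1+d1*s[0],o2+d2*s[1])
to([496.5,-207,150],1.40)
```

```text
[ 496.98856468 -206.4368434    88.        ] [ 497.47683192 -208.65628066   88.        ]
[ 496.86555747 -206.10215692   89.523796  ] [ 497.22381004 -206.08162883   89.54820686]
t 6.5 pos [ 494.5 -241.3  259.7] rot [-3.1355  0.0068  1.4196] F [ 0.4  0.  -0.1] w 0.7
tool delta [ 35.   -2.5 109.4] world [   2.    34.3 -109.7]
turn deg 1.13
```

```bash
python3 -m jog '[0.57,14,-1,0,0,0.57,13,-1,20,0,0.57,5,0,30,0,0.57,0,0,20,0,0.57,0,0,0,0]'
python3 -c "
from h import *
to([497,-206.5,84.5],1.40)"
```

```text
time: 7.0
tool_pos: [494.6, -208.6, 182.7]
tcp_rot: [-3.129, 0.004, 1.415]
contact_force: [-0.4, 1.0, 0.5]
grip_width: 35.8
t 7.0 pos [ 494.6 -208.6  182.7] rot [-3.1286  0.0044  1.4152] F [-0.4  1.   0.5] w 35.8
tool delta [ 2.8  3.3 98.2] world [  2.4   2.1 -98.2]
turn deg 0.87
```

```bash
python3 -m jog '[0.57,1,2,28,0,0.57,1,1,24,0,0.57,0,0,20,0,0.57,0,0,10,0,0.57,0,0,0,0]'
python3 -c "
from h import *
to([497,-206.5,84.5],1.40)"
```

```text
time: 7.5
tool_pos: [497.2, -208.7, 98.9]
tcp_rot: [-3.128, 0.004, 1.411]
contact_force: [0.5, -0.5, 0.3]
grip_width: 39.5
t 7.5 pos [ 497.2 -208.7   98.9] rot [-3.1279  0.0041  1.4115] F [ 0.5 -0.5  0.3] w 39.5
tool delta [ 2.2 -0.3 14.4] world [ -0.2   2.2 -14.4]
turn deg 0.66
```

```bash
python3 -m jog '[0.57,2,0,8,0,0.57,1,0,5,0,0.57,0,0,0,0]'
python3 -c "
from h import *
to([497,-206.5,84.5],1.40);shot('side','side4')
i=np.load('/tmp/side4.npz')['im'];cv2.imwrite('pics/crop4s.png',cv2.resize(i[100:250,300:460,::-1],None,fx=5,fy=4))"
```

```text
time: 7.8
tool_pos: [498.7, -206.4, 87.2]
tcp_rot: [-3.131, 0.005, 1.411]
contact_force: [-0.1, 0.6, -0.4]
grip_width: 39.7
t 7.8 pos [ 498.7 -206.4   87.2] rot [-3.1313  0.0054  1.4107] F [-0.1  0.6 -0.4] w 39.7
tool delta [-0.3 -1.6  2.7] world [-1.7 -0.1 -2.7]
turn deg 0.61
```

View pics/crop4s.png

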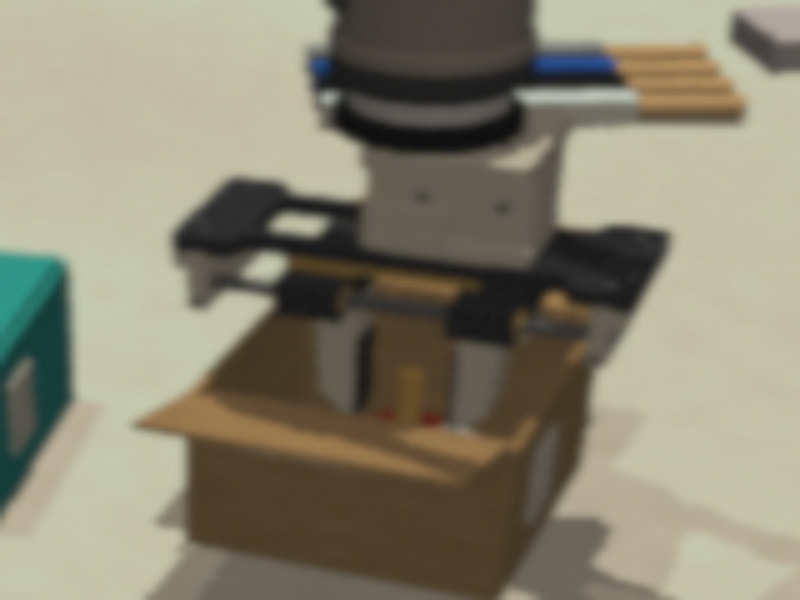

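```bash
python3 -m jog '[0.57,0,-1.5,2,0,1,0,0,0,0,1,0,0,0,0,1,0,0,0,0,1,0,0,0,0]'
python3 -m jog '[1,0,0,0,0,1,0,0,0,0]'
```

```text
time: 8.35
tool_pos: [498.1, -206.7, 87.0]
tcp_rot: [-3.135, 0.007, 1.411]
contact_force: [2.5, -0.3, 1.0]
grip_width: 12.2
time: 8.55
tool_pos: [497.9, -206.6, 86.8]
tcp_rot: [-3.134, 0.006, 1.411]
contact_force: [0.4, 0.8, 0.2]
grip_width: 10.8
```

```bash
python3 -m jog '[1,0,0,-10,0,1,0,0,-20,0,1,0,0,-30,0,1,0,0,-35,0,1,0,0,-35,0]'
python3 -m jog '[1,0,0,-20,0,1,0,0,-8,0,1,0,0,0,0,1,0,0,0,0]'
python3 -c "
from h import *
to([565.6,211,240]);shot('side','side5');i=np.load('/tmp/side5.npz')['im'];cv2.imwrite('pics/crop5s.png',cv2.resize(i[50:250,280:480,::-1],None,fx=3,fy=3))"
```

```text
time: 9.05
tool_pos: [495.3, -203.9, 216.2]
tcp_rot: [-3.118, 0.0, 1.411]
contact_force: [0.8, -0.7, -3.3]
grip_width: 11.1
time: 9.45
tool_pos: [496.6, -204.2, 250.4]
tcp_rot: [-3.125, 0.003, 1.411]
contact_force: [-0.1, 0.3, -3.2]
grip_width: 10.7
t 9.45 pos [ 496.6 -204.2  250.4] rot [-3.1252e+00  2.9000e-03  1.4108e+00] F [-0.1  0.3 -3.2] w 10.7
tool delta [420.9   2.1   9.2] world [ 69.  415.2 -10.4]
```

View pics/crop5s.png

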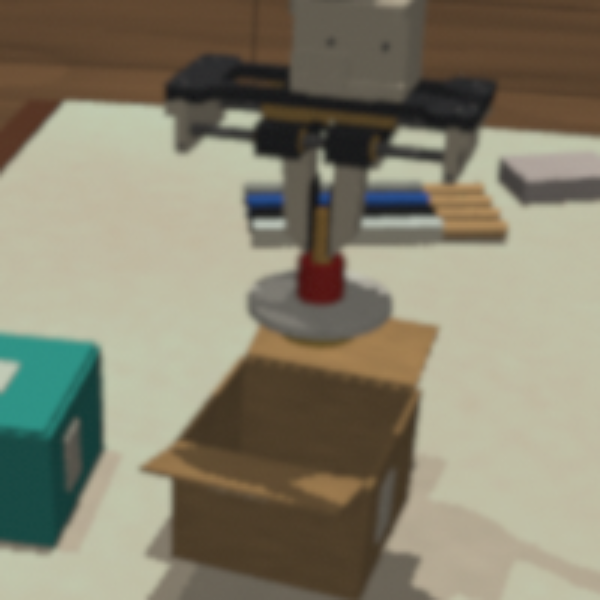

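```bash
python3 -m jog '[1,15,0,0,0,1,30,0,0,0,1,32,0,0,0,1,32,0,0,0,1,32,0,0,0]'
python3 -m jog '[1,32,0,0,0,1,32,0,0,0,1,32,0,0,0,1,32,0,0,0,1,32,0,0,0]'
python3 -c "
from h import *
to([565.6,211,240])"
```

```text
time: 10.0
tool_pos: [517.1, -60.2, 243.3]
tcp_rot: [-3.113, -0.0, 1.403]
contact_force: [0.0, -0.2, -3.7]
grip_width: 11.0
time: 10.5
tool_pos: [540.1, 109.3, 237.2]
tcp_rot: [-3.1, -0.0, 1.405]
contact_force: [1.4, 0.1, -3.9]
grip_width: 11.0
t 10.5 pos [540.1 109.3 237.2] rot [-3.0999e+00 -5.0000e-04  1.4046e+00] F [ 1.4  0.1 -3.9] w 11.0
tool delta [104.5   8.2  -3.1] world [ 25.5 101.7   2.8]
```

```bash
python3 -m jog '[1,25,3,-2,0,1,25,3,0,0,1,20,2,0,0,1,10,0,0,0,1,0,0,0,0]'
python3 -m jog '[1,0,0,0,0,1,0,0,0,0]'
python3 -c "
from h import *
to([565.6,211,220]);print(get_obs()['moment'],get_obs()['dq'].round(3))
shot('top','top6');shot('side','side6')"
```

```text
time: 11.0
tool_pos: [556.7, 198.6, 232.1]
tcp_rot: [-3.087, 0.001, 1.412]
contact_force: [-0.7, -1.2, -3.8]
grip_width: 10.8
time: 11.2
tool_pos: [555.8, 197.8, 231.1]
tcp_rot: [-3.085, 0.003, 1.412]
contact_force: [0.7, 0.2, -3.8]
grip_width: 11.1
t 11.2 pos [555.8 197.8 231.1] rot [-3.0848e+00  3.0000e-03  1.4122e+00] F [ 0.7  0.2 -3.8] w 11.1
tool delta [14.6  8.2 10.6] world [  9.8  13.2 -11.1]
[-0.08221106 -0.00978769 -0.04655722] [-0.009 -0.002  0.012 -0.006 -0.001 -0.004]
```

View pics/side6.png

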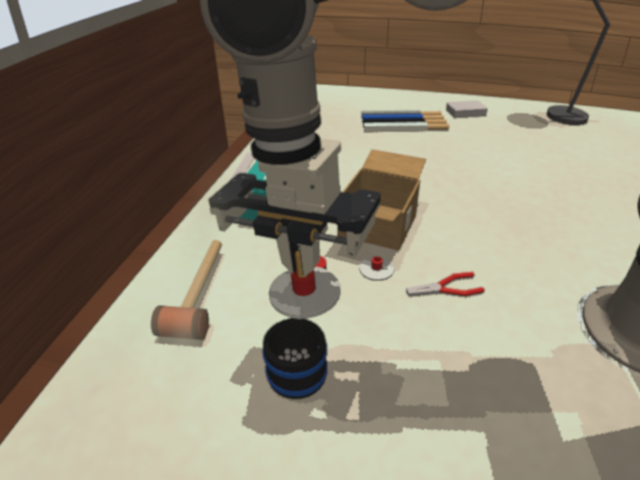

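```bash
cat >> h.py <<'E'
def fl(L,X):
    o=get_obs();R=Ro.from_euler("xyz",o["tcp_rot"]).as_matrix();p=o["tool_pos"]+R@[0,0,L]
    print("t",o["time"],"pos",o["tool_pos"].round(1),"rot",o["tcp_rot"].round(4),"F",o["contact_force"].round(1),"M",o["moment"].round(2),"w",round(o["grip_width"],1))
    print("zaxis",R[:,2].round(4),"pt",p.round(1),"need tool",(R.T@(np.array(X)-p)).round(1))
E
python3 - <<'E'
from h import *
fl(69,[565.6,211,110])
# barrel from side & top check: rim circle centre via side depth
z=np.load("/tmp/side0.npz");W=cloud("side",z["d"])
s=np.zeros((480,640),bool);s[310:400,255:335]=1
P=W[s&(W[...,2]>74)&(W[...,2]<86)]
A=np.c_[2*P[:,:2],np.ones(len(P))];t=np.linalg.lstsq(A,(P[:,:2]**2).sum(1),rcond=None)[0];print(len(P),t[:2],np.sqrt(t[2]+t[0]**2+t[1]**2))
z=np.load("/tmp/top0.npz");i=z["im"];cv2.imwrite("pics/bar.png",cv2.resize(i[215:295,155:240,::-1],None,fx=7,fy=7,interpolation=cv2.INTER_CUBIC))
i=np.load("/tmp/side6.npz")["im"];cv2.imwrite("pics/side6c.png",cv2.resize(i[180:400,220:400,::-1],None,fx=3,fy=3))
E
```

```text
t 11.3 pos [556.  197.5 231.3] rot [-3.0853e+00  2.8000e-03  1.4116e+00] F [ 0.4 -0.2 -3.5] M [-0.05 -0.   -0.  ] w 11.3
zaxis [-0.056   0.0062 -0.9984] pt [552.1 198.  162.4] need tool [15.1 14.2 51.7]
1238 [566.23049111 212.72347805] 41.0896225837809
```

View pics/bar.png

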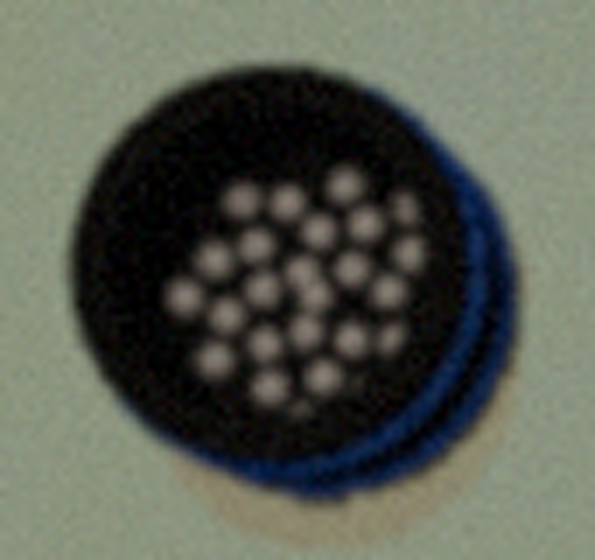

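View pics/side6c.png

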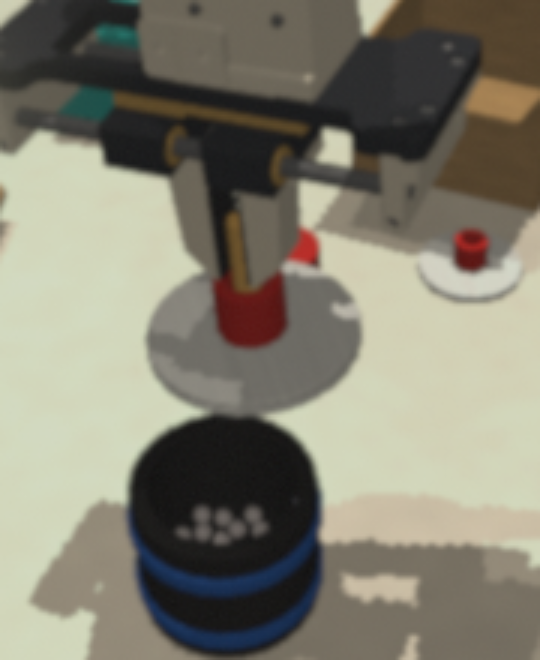

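Run:
```python
from h import *
print(onz("top",193.4,252.5,80))
z=np.load("/tmp/side6.npz");W=cloud("side",z["d"]);g=z["im"].astype(int)
s=np.zeros((480,640),bool);s[262:320,265:345]=1
m=s&(W[...,2]>155)&(W[...,2]<190)&(g.max(-1)-g.min(-1)<50)
P=W[m]
for _ in range(5):
    c=P.mean(0);n=np.linalg.svd(P-c,full_matrices=False)[2][2];r=(P-c)@n;P=P[abs(r)<4]
n*=np.sign(n[2]);print(len(P),c,n)
mm=cv2.morphologyEx(m.astype(np.uint8),cv2.MORPH_OPEN,np.ones((3,3)));h=cv2.convexHull(max(cv2.findContours(mm,0,1)[0],key=len))[:,0]
Q=[]
for u,v in h:
    o,d=ray("side",u,v);Q.append(o+d*((c-o)@n)/(d@n))
Q=np.array(Q);print(cv2.fitEllipse(Q[:,:2].astype(np.float32)))
```

```text
[564.83265148 210.02172644  80.        ]
2218 [547.66902053 207.17867853 173.30785013] [ 0.04903366 -0.00151366  0.99879598]
((550.06298828125, 200.7637176513672), (96.15263366699219, 100.88320922851562), 22.83521842956543)
```

```bash
python3 -m jog '[1,8,7,8,0,1,6,5,12,0,1,0,2,15,0,1,0,1,10,0,1,0,0,0,0]'
python3 -c "
from h import *
fl(69,[565.5,211,100])"
```

```text
time: 11.8
tool_pos: [572.8, 208.9, 181.4]
tcp_rot: [-3.086, 0.003, 1.408]
contact_force: [0.5, 0.3, -2.8]
grip_width: 11.1
t 11.8 pos [572.8 208.9 181.4] rot [-3.0857e+00  2.6000e-03  1.4084e+00] F [ 0.5  0.3 -2.8] M [-0.13 -0.06  0.01] w 11.1
zaxis [-0.0555  0.0065 -0.9984] pt [568.9 209.4 112.5] need tool [ 1.1 -3.  12.7]
```

```bash
python3 -m jog '[1,1,-2,6,0,1,0,0,5,0,1,0,0,0,0]'
python3 -c "
from h import *
fl(69,[565.5,211,85]);shot('side','side7');shot('top','top7')
i=np.load('/tmp/side7.npz')['im'];cv2.imwrite('pics/side7c.png',cv2.resize(i[200:410,220:390,::-1],None,fx=3,fy=2.8))"
```

```text
time: 12.1
tool_pos: [570.3, 210.6, 169.6]
tcp_rot: [-3.086, 0.003, 1.408]
contact_force: [-0.1, 0.3, -3.5]
grip_width: 11.0
t 12.1 pos [570.3 210.6 169.6] rot [-3.0855e+00  2.6000e-03  1.4082e+00] F [-0.1  0.3 -3.5] M [-0.12 -0.07  0.02] w 11.0
zaxis [-0.0557  0.0065 -0.9984] pt [566.5 211.  100.7] need tool [-0.1 -0.1 15.7]
```

View pics/side7c.png

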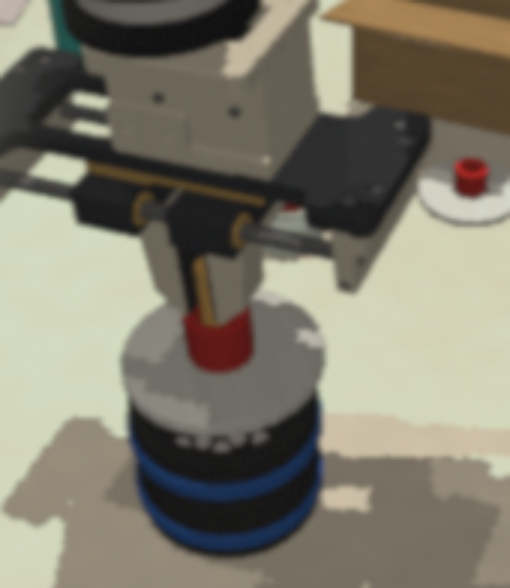

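View pics/top7.png

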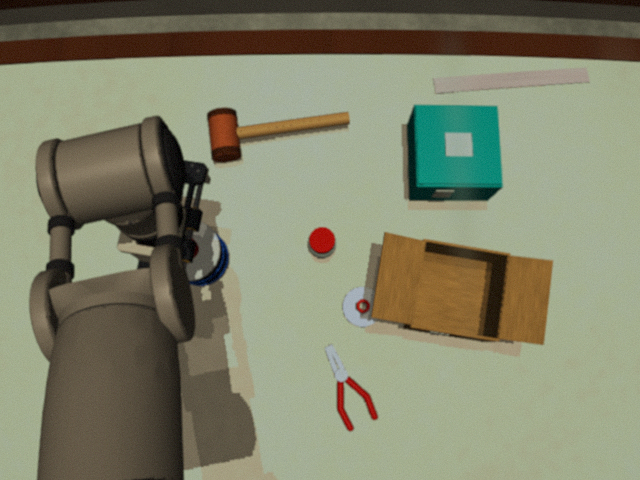

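```bash
python3 -m jog '[1,0,0,4,0,1,0,0,4,0,1,0,0,3,0,1,0,0,0,0]'
python3 -c "
from h import *
fl(69,[565.5,211,80])"
```

```text
time: 12.6
tool_pos: [570.6, 210.8, 159.7]
tcp_rot: [-3.089, 0.001, 1.408]
contact_force: [0.8, -0.0, -3.3]
grip_width: 11.2
t 12.6 pos [570.6 210.8 159.7] rot [-3.0889e+00  1.2000e-03  1.4081e+00] F [ 0.8 -0.  -3.3] M [-0.07 -0.02  0.01] w 11.2
zaxis [-0.0521  0.0073 -0.9986] pt [567.  211.3  90.8] need tool [-0.5 -0.8 10.9]
```

```bash
python3 -m jog '[1,0,-1,3,0,1,0,0,3,0,1,0,0,0,0]'
python3 -c "
from h import *
fl(69,[565.5,211,80])"
python3 -m jog '[1,0,0,3,0,1,0,0,0,0]'
python3 -c "
from h import *
fl(69,[565.5,211,80])"
```

```text
time: 12.9
tool_pos: [569.4, 211.0, 153.5]
tcp_rot: [-3.09, 0.001, 1.408]
contact_force: [1.2, 0.7, -3.1]
grip_width: 11.3
t 12.9 pos [569.4 211.  153.5] rot [-3.0897e+00  9.0000e-04  1.4081e+00] F [ 1.2  0.7 -3.1] M [-0.14 -0.08 -0.01] w 11.3
zaxis [-0.0514  0.0075 -0.9987] pt [565.9 211.6  84.6] need tool [-0.6 -0.   4.6]
time: 13.1
tool_pos: [569.6, 211.2, 150.6]
tcp_rot: [-3.091, 0.0, 1.408]
contact_force: [1.0, -0.0, -3.8]
grip_width: 10.8
t 13.1 pos [569.6 211.2 150.6] rot [-3.0908e+00  4.0000e-04  1.4081e+00] F [ 1.  -0.  -3.8] M [-0.01 -0.09  0.05] w 10.8
zaxis [-0.0502  0.0079 -0.9987] pt [566.2 211.7  81.7] need tool [-0.8 -0.5  1.7]
```

```bash
python3 -m jog '[1,0,0,2,0,1,0,0,0,0]'
python3 -m jog '[1,0,0,2,0,1,0,0,0,0]'
python3 -c "
from h import *
fl(69,[565.5,211,80])"
```

```text
time: 13.3
tool_pos: [569.5, 211.6, 150.5]
tcp_rot: [-3.092, -0.001, 1.408]
contact_force: [0.7, 0.4, -4.0]
grip_width: 11.3
time: 13.5
tool_pos: [569.3, 212.0, 150.3]
tcp_rot: [-3.093, -0.001, 1.409]
contact_force: [0.4, -0.1, -4.4]
grip_width: 11.1
t 13.5 pos [569.3 212.  150.3] rot [-3.0929e+00 -1.5000e-03  1.4085e+00] F [ 0.4 -0.1 -4.4] M [-0.29 -0.21  0.04] w 11.1
zaxis [-0.0478  0.0093 -0.9988] pt [566.  212.6  81.4] need tool [-1.7 -0.2  1.4]
```

```bash
python3 -m jog '[1,-1,0,3,0,1,0,0,3,0]'
python3 -c "
from h import *
fl(69,[565.5,211,80])"
```

```text
time: 13.7
tool_pos: [568.4, 212.5, 149.3]
tcp_rot: [-3.094, -0.005, 1.409]
contact_force: [-9.3, -1.7, 21.5]
grip_width: 11.1
t 13.7 pos [568.4 212.5 149.3] rot [-3.0945 -0.0048  1.4089] F [-9.3 -1.7 21.5] M [-0.6   1.31 -0.02] w 11.1
zaxis [-0.0457  0.0123 -0.9989] pt [565.3 213.4  80.3] need tool [-2.3  0.6  0.3]
```

```bash
python3 -m jog '[1,0,0,1,0,1,0,0,1,0,1,0,0,1,0]'
python3 -c "
from h import *
fl(69,[565.5,211,80]);shot('side','side8')
i=np.load('/tmp/side8.npz')['im'];cv2.imwrite('pics/side8c.png',cv2.resize(i[230:410,220:370,::-1],None,fx=4,fy=3.3))"
```

```text
time: 14.0
tool_pos: [568.7, 212.2, 149.7]
tcp_rot: [-3.098, -0.005, 1.409]
contact_force: [-4.8, -0.6, 9.5]
grip_width: 11.3
t 14.0 pos [568.7 212.2 149.7] rot [-3.0984 -0.0052  1.4093] F [-4.8 -0.6  9.5] M [-0.38  0.63 -0.07] w 11.3
zaxis [-0.0418  0.0121 -0.9991] pt [565.9 213.1  80.8] need tool [-2.1  0.   0.8]
```

View pics/side8c.png

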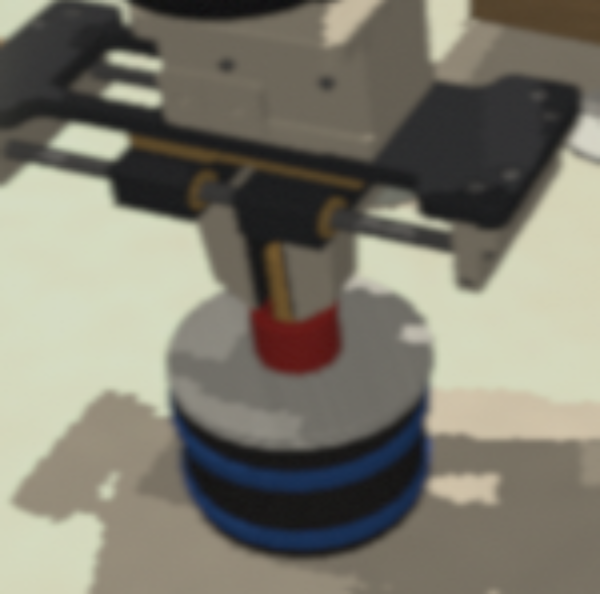

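```bash
python3 -m jog '[1,-1,-1,2.5,0,1,0,-1,2.5,0,1,0,-1,2.5,0]'
python3 -c "
from h import *
fl(69,[565.5,211,80])"
```

```text
time: 14.35
tool_pos: [567.3, 212.6, 148.8]
tcp_rot: [-3.107, -0.009, 1.409]
contact_force: [-5.0, -3.7, 16.1]
grip_width: 11.5
t 14.35 pos [567.3 212.6 148.8] rot [-3.1069 -0.0092  1.4095] F [-5.  -3.7 16.1] M [-0.91  0.5   0.  ] w 11.5
zaxis [-0.0327  0.0146 -0.9994] pt [565.  213.6  79.8] need tool [-2.5  0.9 -0.2]
```

```bash
python3 -m jog '[1,-1.5,-1,2.5,0,1,-1.5,-1,2.5,0,1,-1,-1,2.5,0,1,-1,-1,2.5,0]'
python3 -c "
from h import *
fl(69,[565.5,211,80])"
```

```text
time: 14.75
tool_pos: [566.8, 212.4, 148.7]
tcp_rot: [-3.124, -0.021, 1.41]
contact_force: [-3.9, 1.4, 15.4]
grip_width: 11.1
t 14.75 pos [566.8 212.4 148.7] rot [-3.124  -0.0214  1.4097] F [-3.9  1.4 15.4] M [-0.24  0.46 -0.05] w 11.1
zaxis [-0.0139  0.0239 -0.9996] pt [565.9 214.   79.7] need tool [-3.   0.1 -0.3]
```

```bash
python3 -m jog '[1,1.5,-1,2.5,0,1,1.5,-0.5,2.5,0,1,1.5,-0.5,2.5,0,1,1.5,0,2.5,0]'
python3 -c "
from h import *
fl(69,[565.5,211,80])"
```

```text
time: 15.15
tool_pos: [566.8, 212.6, 148.6]
tcp_rot: [-3.133, -0.012, 1.41]
contact_force: [-9.8, -8.3, 20.9]
grip_width: 11.0
t 15.15 pos [566.8 212.6 148.6] rot [-3.1326 -0.0124  1.4105] F [-9.8 -8.3 20.9] M [-1.51  1.71  0.01] w 11.0
zaxis [-0.0069  0.0137 -0.9999] pt [566.3 213.6  79.6] need tool [-2.7 -0.4 -0.4]
```

```bash
python3 -m jog '[1,1.5,0,2,0,1,1.5,0,2,0,1,1,0,2,0,1,0,0,1,0]'
python3 -c "
from h import *
fl(69,[565.5,211,80]);shot('side','side9')
i=np.load('/tmp/side9.npz')['im'];cv2.imwrite('pics/side9c.png',cv2.resize(i[230:410,220:370,::-1],None,fx=4,fy=3.3,interpolation=2))"
```

```text
time: 15.55
tool_pos: [566.7, 212.5, 148.8]
tcp_rot: [-3.135, -0.007, 1.41]
contact_force: [-1.1, 1.9, 4.0]
grip_width: 11.0
t 15.55 pos [566.7 212.5 148.8] rot [-3.1352 -0.0069  1.4099] F [-1.1  1.9  4. ] M [ 0.03  0.38 -0.02] w 11.0
zaxis [-0.0052  0.0078 -1.    ] pt [566.3 213.1  79.8] need tool [-2.2 -0.5 -0.3]
```

View pics/side9c.png

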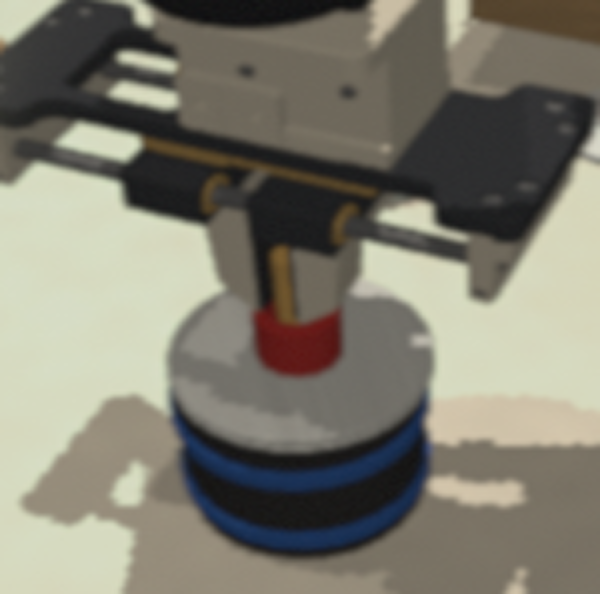

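```bash
cat >> h.py <<'E'
def disc(tag,z0,z1,box):
    z=np.load(f"/tmp/{tag}.npz");W=cloud("side",z["d"]);g=z["im"].astype(int)
    s=np.zeros((480,640),bool);s[box[1]:box[3],box[0]:box[2]]=1
    m=s&(W[...,2]>z0)&(W[...,2]<z1)&(g.max(-1)-g.min(-1)<50)&(g.max(-1)>75)
    m=cv2.morphologyEx(m.astype(np.uint8),cv2.MORPH_OPEN,np.ones((3,3)));P=W[m>0]
    for _ in range(5):
        c=P.mean(0);n=np.linalg.svd(P-c,full_matrices=False)[2][2];r=(P-c)@n;P=P[abs(r)<4]
    n*=np.sign(n[2]);print("disc",len(P),c.round(1),n.round(4))
    h=cv2.convexHull(max(cv2.findContours(m,0,1)[0],key=len))[:,0];Q=[]
    for u,v in h:
        o,d=ray("side",u,v);Q.append(o+d*((c-o)@n)/(d@n))
    print(cv2.fitEllipse(np.array(Q)[:,:2].astype(np.float32)))
E
python3 -c "
from h import *
disc('side9',75,105,(255,310,335,375))"
```

```text
disc 2091 [561.3 221.7  90.6] [-6.0e-04 -5.7e-03  1.0e+00]
((563.85693359375, 214.1288299560547), (96.0478286743164, 100.14359283447266), 18.318593978881836)
```

```bash
python3 -m jog '[0.35,0,0,0,0,0.35,0,0,0,0,0.35,0,0,0,0,0.35,0,0,0,0,0.35,0,0,0,0]'
python3 -c "
from h import *
fl(69,[566.7,212.5,80]);shot('side','side10')
disc('side10',75,105,(255,310,335,375))
i=np.load('/tmp/side10.npz')['im'];cv2.imwrite('pics/side10c.png',cv2.resize(i[230:410,220:370,::-1],None,fx=4,fy=3.3,interpolation=2))"
```

```text
time: 16.1
tool_pos: [567.0, 212.5, 147.5]
tcp_rot: [-3.135, -0.007, 1.409]
contact_force: [1.4, -0.1, 0.1]
grip_width: 46.4
t 16.1 pos [567.  212.5 147.5] rot [-3.1347 -0.0073  1.4094] F [ 1.4 -0.1  0.1] M [-0.15  0.06  0.01] w 46.4
zaxis [-0.0056  0.0083 -0.9999] pt [566.6 213.1  78.5] need tool [-0.6  0.2 -1.5]
disc 1978 [563.2 223.5  90.6] [-0.0024 -0.0051  1.    ]
((563.7630615234375, 214.26959228515625), (95.98441314697266, 99.68152618408203), 16.442766189575195)
```

View pics/side10c.png

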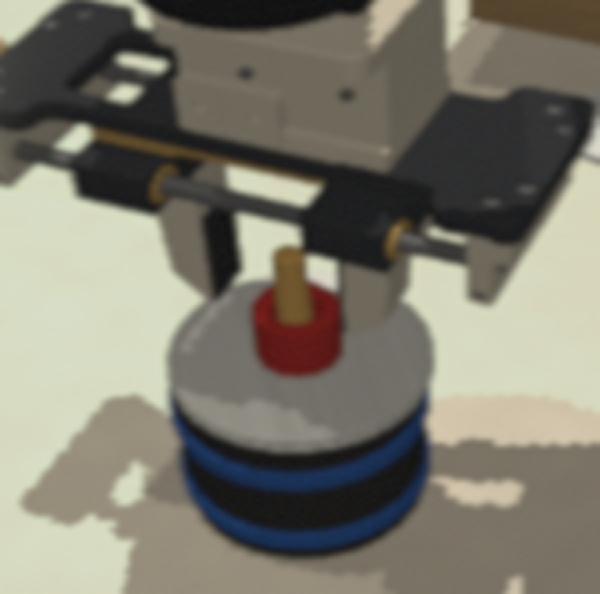

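```bash
python3 -m jog '[0.35,0,0,8,0,0.35,0,0,8,0,0.35,0,0,5,0,0.35,0,0,0,0,0.35,0,0,0,0]'
python3 -c "
from h import *
fl(0,[566.6,212.7,118.5])
print(onz('side',292.5,307.3,150))"
```

```text
time: 16.65
tool_pos: [566.3, 212.6, 123.5]
tcp_rot: [-3.133, -0.007, 1.409]
contact_force: [0.1, 0.1, 0.3]
grip_width: 59.7
t 16.65 pos [566.3 212.6 123.5] rot [-3.133  -0.0066  1.4094] F [0.1 0.1 0.3] M [-0.04  0.07  0.03] w 59.7
zaxis [-0.0075  0.0079 -0.9999] pt [566.3 212.6 123.5] need tool [0.1 0.3 5. ]
[563.91744734 212.46169972 150.        ]
```

```bash
python3 -m jog '[0.35,0,0.3,3,0,0.35,0,0,1.5,0,0.35,0,0,0,0]'
python3 -c "
from h import *
fl(0,[566.6,212.7,118.5]);shot('side','side11')
disc('side11',75,105,(255,310,335,375))
i=np.load('/tmp/side11.npz')['im'];cv2.imwrite('pics/side11c.png',cv2.resize(i[230:410,220:370,::-1],None,fx=4,fy=3.3,interpolation=2))"
```

```text
time: 16.95
tool_pos: [566.8, 212.7, 118.9]
tcp_rot: [-3.133, -0.007, 1.409]
contact_force: [0.8, 1.0, 0.1]
grip_width: 59.4
t 16.95 pos [566.8 212.7 118.9] rot [-3.1335 -0.0068  1.4094] F [0.8 1.  0.1] M [-0.08  0.07 -0.01] w 59.4
zaxis [-0.0069  0.008  -0.9999] pt [566.8 212.7 118.9] need tool [-0.  -0.2  0.4]
disc 1566 [565.5 230.6  90.6] [-0.0013  0.0012  1.    ]
((564.0219116210938, 214.93179321289062), (95.17705535888672, 98.81110382080078), 34.2482795715332)
```

View pics/side11c.png

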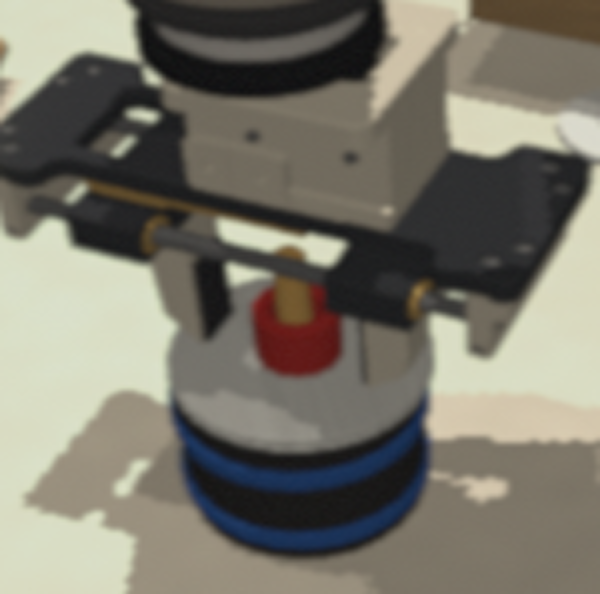

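```bash
python3 -m jog '[1,0,0,0,0,1,0,0,0,0,1,0,0,0,0,1,0,0,0,0]'
python3 -m jog '[1,0,0,0,0,1,0,0,0,0]'
python3 -c "
from h import *
fl(0,[566.6,212.7,140])"
```

```text
time: 17.4
tool_pos: [567.1, 212.7, 119.5]
tcp_rot: [-3.134, -0.007, 1.409]
contact_force: [-0.1, -0.5, -0.2]
grip_width: 32.1
time: 17.6
tool_pos: [567.0, 212.7, 119.5]
tcp_rot: [-3.134, -0.007, 1.409]
contact_force: [-0.5, -0.9, -0.3]
grip_width: 31.1
t 17.6 pos [567.  212.7 119.5] rot [-3.1344 -0.0072  1.4095] F [-0.5 -0.9 -0.3] M [-0.08  0.04  0.01] w 31.1
zaxis [-0.0059  0.0083 -0.9999] pt [567.  212.7 119.5] need tool [  0.   -0.6 -20.5]
```

```bash
python3 -m jog '[1,0,0,-4,0,1,0,0,-6,0,1,0,0,-6,0]'
python3 -c "
from h import *
fl(0,[567,212.7,160])"
```

```text
time: 17.9
tool_pos: [566.4, 212.4, 135.3]
tcp_rot: [-3.132, -0.006, 1.409]
contact_force: [-0.8, -0.1, -2.1]
grip_width: 31.4
t 17.9 pos [566.4 212.4 135.3] rot [-3.1318 -0.0061  1.4094] F [-0.8 -0.1 -2.1] M [-0.1   0.03  0.01] w 31.4
zaxis [-0.0087  0.0076 -0.9999] pt [566.4 212.4 135.3] need tool [  0.5   0.3 -24.7]
```

```bash
python3 -m jog '[1,0,0.5,-6,0,1,0,0.3,-7,0,1,0,0.3,-7,0]'
python3 -c "
from h import *
fl(0,[567,212.7,180])"
```

```text
time: 18.2
tool_pos: [567.8, 212.1, 157.5]
tcp_rot: [-3.132, -0.006, 1.409]
contact_force: [0.3, -0.3, -2.2]
grip_width: 30.8
t 18.2 pos [567.8 212.1 157.5] rot [-3.1323 -0.0064  1.4095] F [ 0.3 -0.3 -2.2] M [-0.12  0.04 -0.03] w 30.8
zaxis [-0.0081  0.0078 -0.9999] pt [567.8 212.1 157.5] need tool [  0.6  -1.1 -22.5]
```

```bash
python3 -m jog '[1,0.4,-0.8,-6,0,1,0.2,0,-7,0,1,0,0,-7,0]'
python3 -c "
from h import *
fl(0,[567,212.7,205])"
python3 -m jog '[1,0.2,0,-7,0,1,0,0,-8,0,1,0,0,-8,0,1,0,0,-6,0,1,0,0,-3,0]'
python3 -c "
from h import *
fl(0,[567,212.7,210])"
```

```text
time: 18.5
tool_pos: [567.4, 212.7, 179.7]
tcp_rot: [-3.133, -0.007, 1.409]
contact_force: [0.8, 0.7, -1.5]
grip_width: 31.0
t 18.5 pos [567.4 212.7 179.7] rot [-3.133  -0.0067  1.4095] F [ 0.8  0.7 -1.5] M [-0.1   0.05 -0.03] w 31.0
zaxis [-0.0074  0.008  -0.9999] pt [567.4 212.7 179.7] need tool [  0.1  -0.6 -25.3]
time: 19.0
tool_pos: [567.9, 212.7, 215.6]
tcp_rot: [-3.134, -0.007, 1.409]
contact_force: [0.6, -0.3, -2.2]
grip_width: 31.0
t 19.0 pos [567.9 212.7 215.6] rot [-3.1344 -0.0073  1.4094] F [ 0.6 -0.3 -2.2] M [-0.08  0.08  0.01] w 31.0
zaxis [-0.006   0.0083 -0.9999] pt [567.9 212.7 215.6] need tool [-0.2 -0.8  5.6]
```

```bash
python3 -m jog '[1,0,0,0,0,1,0,0,0,0]'
python3 -c "
from h import *
fl(0,[567,212.7,215]);shot('side','side12');shot('top','top12')
disc('side12',165,205,(255,240,345,330))
i=np.load('/tmp/side12.npz')['im'];cv2.imwrite('pics/side12c.png',cv2.resize(i[180:410,210:380,::-1],None,fx=3.5,fy=2.6,interpolation=2))"
```

```text
time: 19.2
tool_pos: [568.0, 212.8, 216.0]
tcp_rot: [-3.135, -0.007, 1.409]
contact_force: [-0.3, 0.2, -1.9]
grip_width: 30.9
t 19.2 pos [568.  212.8 216. ] rot [-3.1349 -0.0075  1.4095] F [-0.3  0.2 -1.9] M [-0.1   0.06  0.02] w 30.9
zaxis [-0.0054  0.0084 -1.    ] pt [568.  212.8 216. ] need tool [-0.2 -1.   1. ]
disc 1849 [560.4 229.4 187. ] [-0.0044  0.0153  0.9999]
((565.18603515625, 214.9649658203125), (96.13211059570312, 99.9883804321289), 20.312238693237305)
```

View pics/side12c.png

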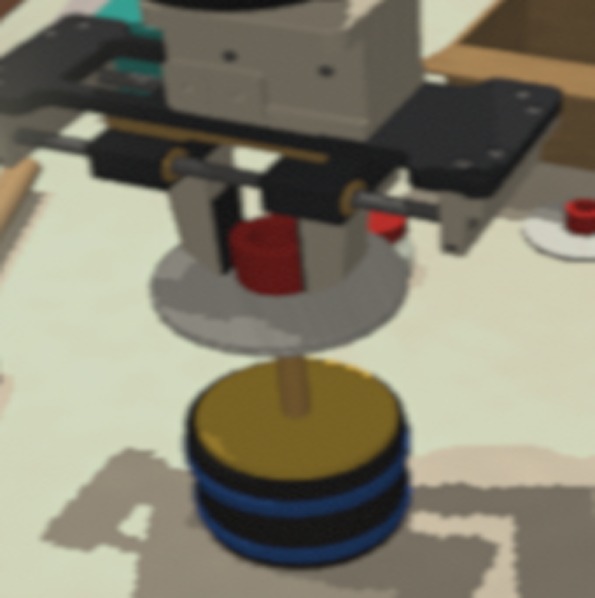

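View pics/top12.png

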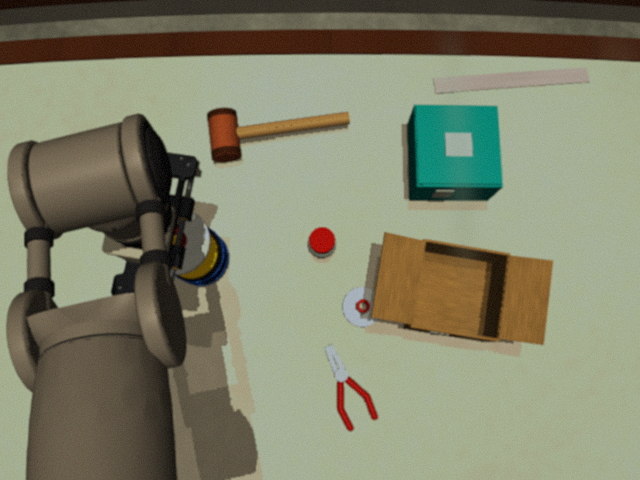

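Run:
```python
from h import *
z=np.load("/tmp/side12.npz");W=cloud("side",z["d"]);g=z["im"].astype(int)
m=(g[...,0]-g[...,2]>50)&(g[...,1]>60)&(W[...,2]>75)&(W[...,2]<97);m[:315]=0;m[:,:255]=0;m[:,335:]=0
P=W[m]
for _ in range(5):
    c=P.mean(0);n=np.linalg.svd(P-c,full_matrices=False)[2][2];P=P[abs((P-c)@n)<4]
print(len(P),c,n)
from plant import close_job
print(close_job())
```

```text
1871 [563.73846909 216.61481679  86.58728399] [ 0.00106876  0.00711643 -0.99997411]
the job is handed in; nothing more can be done
None
```

The job is handed in after about 19 s of the allowed 62. The arm is still holding the outer lid over the barrel.

- **Flaps:** Both are folded out to about 2.85–2.9 rad, measured after the sweep. Neither had moved back in the last top view.
- **Seating the pair:** I lifted both lids by the spindle and carried them to the barrel. The tool had tilted about 3° on the way, so I pressed lightly (about 20 N) until it was level before letting go. When I released, the outer disc measured level with its top at 90.6 mm, against the expected 90.
- **Outer lid:** I lifted it by the red hub. It is held within about 1° of level, with its top at 187 mm, so the skirt is about 29 mm above the spindle's tip.
- **Inner lid:** It is still seated and level to within 0.5°, with its flange top at 86.6 mm, against the expected 86.
- **Bystanders:** The jar, pliers, mallet and the small loose lid look unmoved in the last top view.

**Disagreements in the checks:** The lid and spindle positions from the side camera differ from the arm's own by 2–3 mm, which is about the calibration error. The highest force I saw at the wrist was about 25 N.

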